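Nest two pen beakers in a tilting desk holder

ROBOT

A 7-joint arm with a two-finger parallel gripper is mounted at the origin on a cart in front of the work surface, level with it; the furniture and walls round the work are solid. World frame = base frame: x ahead of the robot, y to its left, z up, the work surface at z = 0. Lengths are in mm, angles in rad, forces in N, time in s.
With the tool pointing down it reaches from about 350 to 900 mm from the base axis. Payload 7.2 kg.
Tool frame: the origin (TCP) lies at the centre of the arm's flange, where the gripper is bolted on; the fingertips stand 182 mm ahead of it and the grasp point (between the pads) lies 163 mm ahead of it (bot.tcp_to_tips is the distance from the TCP to the fingertips, in mm); z points along the fingers, y is the line along which they close (so a half turn about z gives the same grasp; the last joint's range is limited). The gripper opens to 88 mm and grips with 3 to 60 N. Pads are 20 mm wide; open, the fingers measure 115 mm over their backs; the gripper's body (75 mm by 178 mm) begins 61 mm behind the grasp point.
Start: joints at [1.199, 0.411, -0.013, 1.596, 0.006, 1.134, -0.082], TCP at [186.954, -596.381, 404.653] pointing down, gripper open.
Joint ranges: [-2.95, 2.95], [-0.29, 1.99], [-1.47, 1.44], [0.14, 2.54], [-1.03, 4.17], [0.13, 1.85], [-2.86, 2.86]. Speed limits (rad/s): [2.39, 2.39, 3.01, 3.01, 3.14, 3.14, 3.14].

INTERFACE

Orientations are given as a rotation vector (axis times angle).
In Python, from cell import bot gives the robot as it stands.
- The arm moves only by the tool step_arm, never from a script. Its argument "motion" is one flat list of numbers, 5 for each row, row after row: the closure in counts, from 0 (fully open) to 255 (shut), then the shift along the tool's x, y, z normalised to -1 to 1, where 1 is 600 mm, then the turn about the tool's z normalised to -1 to 1, where 1 is 180 degrees. A call has 1 to 5 rows; each row is the pose to reach, as a shift and turn from the pose commanded when the call began, along the tool's axes at that moment, turning the shorter way round; what a row does not reach only later rows make up. A row lasts 1/12 s, in which the tool goes at most 41.7 mm and 7.16 degrees, less where a joint would pass 70% of its speed; a pose out of reach is approached as far as the arm can. A call with a number of a shift or a turn outside -1 to 1 is refused whole. A call with a gripper value outside its range is refused whole. The fingers move at their own pace and stop on an object; the grip force is fixed at half the most. Time passes only in rows, so rows that repeat a pose let the fingers close. It gives the time, the measured TCP pose, the force, the opening and the grip force at its end, in the units of the state.
- bot.get_state(): the state, without advancing time (a new reading comes with each control period).
- bot.camera(name): name is "side" or "top" or "wrist"; returns a dict with "img" (420x560x3 uint8, red, green, blue), "depth" (420x560 float32, mm along the optical axis (not along the pixel's ray), 0 where there is no reading), "mtx" (3x3 intrinsics, pixels), "eye" and "attitude" of the camera in the world; the wrist camera has in their place "tool_from_camera" (4x4, takes a point from camera to tool coordinates, whose origin is the TCP and whose axes are the flange's). Camera axes: x right, y up, looking along -z (the intrinsics and any distortion apply to the point x, -y, -z); pixel columns grow to the right and rows downward; lengths in mm; the calibration is good to about 2 mm. A picture is of the moment at which its call begins: read the wrist's pose just before it.
- bot.hand_in(): hands the job in; it is judged then, once.
The state is a dict: "clock": time; "joint_positions": joint angles; "joint_velocities": joint speeds; "joint_torque": joint torques, N m; "tool_pos": TCP position; "eef_rot": TCP orientation; "ft_force": force on the tool from outside, world axes, zero at the start; "wrist_torque": the same for the moment, N m; "finger_gap": finger opening in mm; "grip_force": force on a finger pad.
Only numpy, scipy, OpenCV 4.12 (cv2) and the standard library are available. Lean on these libraries where they do the work, as an engineer would, in place of code of your own. Each camera call takes 0.05 s, during which the arm holds its last target. There are 200 camera calls.

TASK

Put the two empty stoneware pen beakers away in the tilting desk holder: first seat the wide beaker in the holder's slanted sleeve, then nest the narrow beaker inside the wide one. Hold each beaker at the sleeve's slant and lower it, still in the grip, until you feel it seat snugly all round in its taper; do not let it drop in and do not ram it tight. Leave the holder's slant and the other things on the desk as they are.

Things in the scene. Friction and masses are not known exactly. Their poses are not given: they have to be found in the camera images.
- wide_beaker: White stoneware beaker, open at the top, the wider of two, about 0.22 kg. Outside: a cone from 41 mm diameter at the underside to 65 mm at 80 mm height, then a straight band (grip here) to the rim at 105 mm. Inside: a cone, 51 mm at the mouth. Origin: centre of the underside, z up its axis. Starts upright beside the holder. Seated: underside about 60 mm below the sleeve's mouth along the axis.
- narrow_beaker: The narrower white stoneware beaker, about 0.13 kg. Outside: a cone from 32 mm diameter at the underside to 53 mm at 70 mm height, then a straight band (grip here) to the rim at 100 mm. Origin: centre of the underside, z up its axis. Starts upright on the other side of the holder. Nested: underside about 42 mm above the wide beaker's underside, so its band starts 7 mm above the wide one's rim.
- sleeve_mark (a point): Mark on the axis of the holder's conical sleeve, 30 mm from the pivot; z along the axis outwards, y along the pivot. The sleeve (inside 59 mm at its mouth, about 65 mm deep) is clamped at a height nobody reports: its mouth lies up to 8 mm above or below the mark. Tapers narrow 0.3 mm in diameter per mm; 1 mm off centre touches about 7 mm early on one side. 2 to 8 N of push seats a beaker; over 15 N wedges it.
- holder: Dark steel holder fixed to the desk: base plate 110 x 112 x 10 mm, two cheeks up to 82 mm tall at y = +-44 mm, carrying a ring with the sleeve between them on a pivot along y, 68 mm above the desk. Origin: centre of the underside; the sleeve leans towards its -x side, which roughly faces the robot.
- sleeve (a joint): Slant of the sleeve (rad): angle of its axis from vertical, towards the holder's -x; 0 is upright. Starts at 0.36 to 0.44. The pivot is stiff (8 N m) and stays put; not to be changed.
- tape_measure: Yellow tape measure, 35 x 71 x 60 mm, a bystander that stays where it is. Origin: centre of its underside.
- eraser: Eraser, 21 x 52 x 12 mm, a bystander that stays where it is. Origin: centre of its underside.
- usb_stick: Memory stick, 17 x 50 x 8 mm, a bystander that stays where it is. Origin: centre of its underside.
- figurine: Small glazed animal figure, 56 x 56 x 60 mm, a bystander that stays where it is. Origin: centre of its underside.
- tube: Glue tube, 40 x 136 x 27 mm, a bystander that stays where it is. Origin: centre of its underside.
- hole_punch: Two-hole punch, 92 x 152 x 56 mm, a bystander that stays where it is. Origin: centre of its underside.
There are look-alikes about, which are no part of the job. What is shaped like the narrow_beaker but blue or pink is not meant.

How it is judged:
By the outcome, as a careful person would: the job done as asked, in the order asked, and still so for the second after the job is handed in, with the robot touching nothing.
It also fails if it takes over 59 s, if anything falls off the work surface, if the arm or the gripper's body presses on something with over 40 N, if the wrist force passes 120 N, or if a joint passes its speed limit or range.

## Working session

There is one attempt and no reset: what is moved stays moved. The work goes in short steps, Python scripts to look and compute and a tool call to move; the robot and the scene stay as the last step left them, time stands still between calls to the robot, and variables do not carry over. Pictures are saved under pics/ and viewed, at most 13 in all, crops included, and the job is handed in when it is done.

Besides the shell and the picture viewer there is one more tool, called after "Call:" by a JSON object that holds its "fn" and its "kwargs". step_arm: Moves the arm, as the interface text tells. Its arguments: {"type":"object","properties":{"motion":{"type":"array","items":{"type":"number"}}},"required":["motion"]}

```bash
mkdir -p pics; ls; cat > h.py <<'E'
import numpy as np,cv2
from scipy.spatial.transform import Rotation as R
from cell import bot
def rot(a):
    a=np.array(a,float)
    return a if a.shape==(3,3) else R.from_rotvec(a).as_matrix()
def look(name):
    s=bot.get_state(); c=bot.camera(name)
    if name=="wrist":
        T=np.eye(4);T[:3,:3]=rot(s["eef_rot"]);T[:3,3]=s["tool_pos"]
        M=T@np.array(c["tool_from_camera"])
        c["Rw"],c["o"]=M[:3,:3],M[:3,3]
    else: c["Rw"],c["o"]=rot(c["attitude"]),np.array(c["eye"],float)
    return c
def rays(c,uv):
    p=cv2.undistortPoints(np.array(uv,float).reshape(-1,1,2),c["mtx"],c.get("dist",None)).reshape(-1,2)
    return (c["Rw"]@np.c_[p[:,0],-p[:,1],-np.ones(len(p))].T).T
def pts(c,uv):
    uv=np.array(uv).reshape(-1,2); d=c["depth"][uv[:,1].astype(int),uv[:,0].astype(int)]
    return c["o"]+rays(c,uv)*d[:,None]
def plane(c,uv,z):
    r=rays(c,uv); return c["o"]+r*((z-c["o"][2])/r[:,2])[:,None]
def cloud(c):
    v,u=np.mgrid[0:420,0:560]; return pts(c,np.c_[u.ravel(),v.ravel()]).reshape(420,560,3)
def save(n,img,k=1): cv2.imwrite(f"pics/{n}.png",cv2.resize(img[:,:,::-1],None,fx=k,fy=k))
E
python3 - <<'E'
from h import *
s=bot.get_state(); print(s)
print(rot(s["eef_rot"]).round(3))
a=look("side");b=look("top");w=look("wrist")
print([k for k in a], a["mtx"],a["o"],b["o"],w["o"],w["tool_from_camera"])
save("side",a["img"]);save("top",b["img"])
E
```

```text
pics
{'clock': 0.0, 'joint_positions': array([ 1.19877006,  0.41189229, -0.01269669,  1.59705438,  0.00560426,
        1.1343254 , -0.08218353]), 'joint_velocities': array([-6.58893556e-04,  1.14371727e-03, -2.67432763e-04, -1.99033010e-03,
        2.04994248e-05, -8.77056853e-04,  5.04059987e-04]), 'joint_torque': array([-5.84504596e-04, -5.87936997e+01,  6.41380046e-01, -2.91071498e+01,
       -5.38600178e-02,  1.84566312e-02,  1.30859830e-04]), 'tool_pos': array([ 186.8861151 , -596.16846836,  403.80944859]), 'eef_rot': array([-3.10382281e+00, -4.75218279e-01,  5.86493487e-04]), 'ft_force': array([-0.69074623, -0.69041563, -0.28762033]), 'wrist_torque': array([ 0.00559021, -0.03010292,  0.05984757]), 'grip_force': 0.0, 'finger_gap': 87.72070525990428}
[[ 0.954  0.299 -0.001]
 [ 0.299 -0.954  0.002]
 [-0.    -0.002 -1.   ]]
['img', 'depth', 'mtx', 'eye', 'attitude', 'Rw', 'o'] [[478.93012865   0.         280.44448715]
 [  0.         478.93012865 218.17046095]
 [  0.           0.           1.        ]] [341.60163389 880.40703674 542.09989147] [ 487.52767412  -22.55749414 1060.40794891] [ 256.25593807 -574.04043931  384.1510036 ] [[-3.66784352e-04  9.64049315e-01  2.65723133e-01  7.28271274e+01]
 [ 9.99999661e-01  1.57837335e-04  8.07687501e-04 -3.85300516e-01]
 [ 7.36709551e-04  2.65723339e-01 -9.64049047e-01  1.97540116e+01]
 [ 0.00000000e+00  0.00000000e+00  0.00000000e+00  1.00000000e+00]]
```

View pics/top.png

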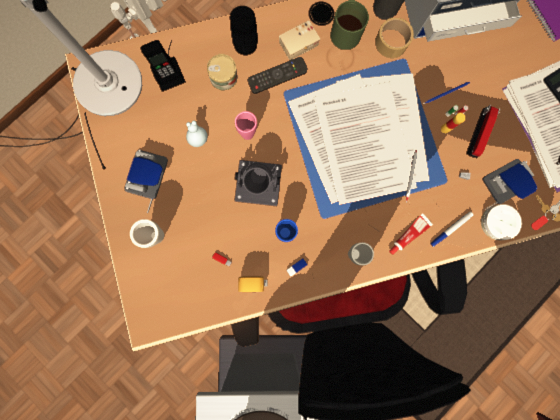

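View pics/side.png

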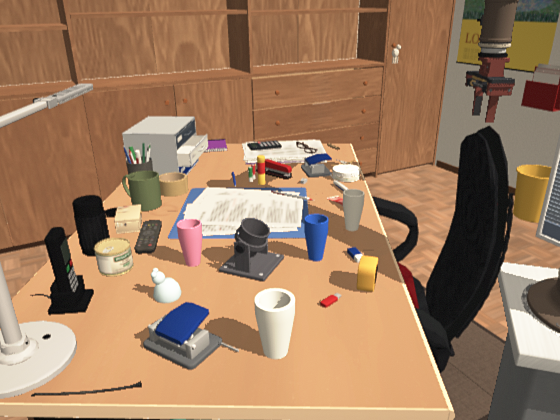

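Top view: the wide beaker is the white open cup at (145,234). Candidates for the narrow one are white/grey (361,254), blue (286,231) and pink (245,124). The one at (361,254) fits, being uncoloured and in shadow. The holder is at (258,182). In the side view, wide is at (275,322), narrow at (353,210) and the holder at (252,245).

```bash
cat >> h.py <<'E'
def circ(P):
    A=np.c_[2*P[:,:2],np.ones(len(P))]
    for _ in range(4):
        s=np.linalg.lstsq(A,(P[:,:2]**2).sum(1),rcond=None)[0]; r=np.sqrt(s[2]+s[0]**2+s[1]**2)
        e=abs(np.hypot(*(P[:,:2]-s[:2]).T)-r); k=e<max(2.5*np.median(e),1); P=P[k];A=A[k]
    return s[:2],r,len(P)
E
python3 - <<'E'
from h import *
b=look("top"); a=look("side"); cb=cloud(b); ca=cloud(a)
for n,(u,v),(us,vs),H in (("wide",(145,234),(275,322),105),("narrow",(361,254),(353,210),100)):
    q=cb[v-30:v+30,u-30:u+30].reshape(-1,3); q=q[(q[:,2]>60)&(q[:,2]<130)]
    zt=np.percentile(q[:,2],98); rim=q[q[:,2]>zt-6]
    q2=ca[vs-50:vs+50,us-40:us+40].reshape(-1,3)
    print(n,"top view rim z",zt,"circle",circ(rim))
    c=circ(rim)[0]; q2=q2[(np.hypot(*(q2[:,:2]-c).T)<45)&(q2[:,2]>20)]
    print("  side view ztop",np.percentile(q2[:,2],98),"x range",np.percentile(q2[:,0],[1,99]),"colour",b["img"][v-14:v+14,u-14:u+14].reshape(-1,3).mean(0))
q=np.vstack([cb[140:225,215:300].reshape(-1,3)]); img=b["img"][140:225,215:300].reshape(-1,3)
dark=img.max(1)<95
pl=q[(q[:,2]>5)&(q[:,2]<14)&dark]; 
rc=cv2.minAreaRect(pl[:,:2].astype(np.float32)); print("plate",rc,len(pl))
print("others z>15 dark", np.percentile(q[(q[:,2]>15)&dark],[1,50,99],axis=0).round(1))
for n,(u,v) in dict(blue=(286,231),pink=(245,124),stick=(221,258),tape=(251,284),eraser=(297,267),fig=(196,134),punch=(147,172),tube=(410,234)).items():
    print(n,cb[v,u].round(0))
m=np.hstack([cv2.resize(b["img"][200:290,310:410],None,fx=4,fy=4),cv2.resize(b["img"][137:227,210:310],None,fx=4,fy=4)])
save("crop1",m)
E
```

```text
wide top view rim z 107.14846643668332 circle (array([539.53411626, 268.28646739]), np.float64(28.92128626705544), 249)
  side view ztop 104.68598882036721 x range [509.3505777  569.25360744] colour [196.08163265 176.74489796 150.63520408]
narrow top view rim z 101.23503183430002 circle (array([ 492.09666285, -237.45966537]), np.float64(24.6628918780151), 111)
  side view ztop 98.93189089109346 x range [467.84751872 517.42742498] colour [138.38137755 114.00127551  88.60969388]
plate ((677.3236694335938, 7.170360565185547), (108.83116149902344, 107.02466583251953), 83.37715148925781) 672
others z>15 dark [[564.3 -51.6  25. ]
 [674.7  11.7  70.8]
 [707.7  59.4 107.6]]
blue [550. -64.   6.]
pink [824.  41.  31.]
stick [482. 101.   6.]
tape [421.  22.  61.]
eraser [459. -92.  10.]
fig [796. 166.  34.]
punch [693. 281.  53.]
tube [ 542. -380.   15.]
```

View pics/crop1.png

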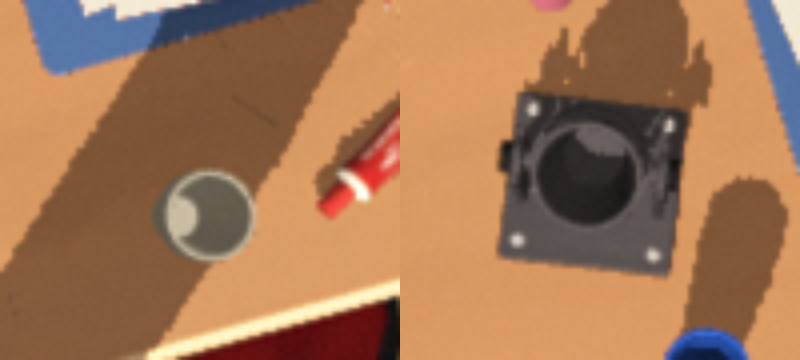

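The crop confirms it: (361,254) is a white beaker in the shadow, with rim z≈100 and r≈25 mm, so it is the narrow one. The wide rim is at z≈105–107 and the holder plate at (677,7) with yaw ≈ -6.6°. I'll set off and align the tool yaw with the holder.

Call:
{"fn": "step_arm", "kwargs": {"motion": [0,0.33,0.06,0,0.133,0,0.33,0.06,0,0.133,0,0.33,0.06,0,0.133,0,0.33,0.06,0,0.133,0,0.33,0.06,0,0.133]}}

```text
clock: 0.67
tool_pos: [390.0, -570.2, 404.5]
eef_rot: [-3.136, 0.181, -0.001]
ft_force: [0.2, -0.5, 0.7]
finger_gap: 87.6
grip_force: 0.0
```

```bash
python3 - <<'E'
from h import *
s=bot.get_state(); print(s["clock"],s["tool_pos"].round(1),s["joint_positions"].round(2)); M=rot(s["eef_rot"]); print(np.degrees(np.arctan2(M[1,0],M[0,0])),M[:,2].round(3))
b=look("top"); c=cloud(b)
q=c[320:420,290:480].reshape(-1,3); q=q[q[:,2]>20]; print("chair",np.percentile(q,[1,50,99],axis=0).round(0))
k=c[(c[:,:,2]>120)]; k=k[(k[:,0]>330)&(k[:,0]<800)&(abs(k[:,1])<450)]; print("tall in area",len(k), np.percentile(k,[1,50,99],axis=0).round(0) if len(k) else "")
E
```

```text
0.6667 [ 390.  -570.2  404.5] [ 0.88  0.52  0.03  1.42 -0.02  1.2  -0.77]
-6.615719647033442 [ 0.001  0.001 -1.   ]
chair [[ 166. -416.   24.]
 [ 210. -249.  198.]
 [ 488.  -23. 1060.]]
tall in area 941 [[ 488.  -23. 1060.]
 [ 488.  -23. 1060.]
 [ 488.  -23. 1060.]]
```

Call:
{"fn": "step_arm", "kwargs": {"motion": [0,0.021,-0.345,0,0,0,0.021,-0.345,0,0,0,0.021,-0.345,0,0,0,0.021,-0.345,0,0,0,0.021,-0.345,0,0]}}

```text
clock: 1.13
tool_pos: [422.5, -365.3, 404.5]
eef_rot: [3.137, -0.179, -0.0]
ft_force: [2.0, 0.2, 0.8]
finger_gap: 87.5
grip_force: 0.0
```

Call:
{"fn": "step_arm", "kwargs": {"motion": [0,0.021,-0.345,0,0,0,0.021,-0.345,0,0,0,0.021,-0.345,0,0,0,0.021,-0.345,0,0,0,0.021,-0.345,0,0]}}

```text
clock: 1.55
tool_pos: [458.4, -161.1, 404.9]
eef_rot: [3.136, -0.179, 0.001]
ft_force: [0.7, 0.3, 0.0]
finger_gap: 87.5
grip_force: 0.0
```

Call:
{"fn": "step_arm", "kwargs": {"motion": [0,0.021,-0.345,0,0,0,0.021,-0.345,0,0,0,0.021,-0.345,0,0,0,0.021,-0.345,0,0,0,0.021,-0.345,0,0]}}

```text
clock: 1.97
tool_pos: [494.6, 43.0, 404.9]
eef_rot: [3.136, -0.179, 0.001]
ft_force: [0.2, 0.9, 0.6]
finger_gap: 87.7
grip_force: 0.0
```

Call:
{"fn": "step_arm", "kwargs": {"motion": [0,0.021,-0.345,0,0,0,0.021,-0.345,0,0,0,0.021,-0.345,0,0,0,0.021,-0.345,0,0,0,0.021,-0.345,0,0]}}

```text
clock: 2.38
tool_pos: [530.9, 247.2, 404.7]
eef_rot: [3.136, -0.179, 0.0]
ft_force: [0.6, -0.3, -0.3]
finger_gap: 87.6
grip_force: 0.0
```

```bash
cat >> h.py <<'E'
def rel(target):   # world target of TCP -> tool-axis shift in mm and normalised
    s=bot.get_state(); M=rot(s["eef_rot"]); d=M.T@(np.array(target,float)-s["tool_pos"]); return d.round(1),(d/600).round(4)
E
python3 - <<'E'
from h import *
s=bot.get_state(); print(s["clock"],s["tool_pos"].round(1),s["joint_positions"].round(2)); M=rot(s["eef_rot"]); print(np.degrees(np.arctan2(M[1,0],M[0,0])))
w=look("wrist"); c=cloud(w); q=c.reshape(-1,3)
q=q[(np.hypot(q[:,0]-539,q[:,1]-268)<50)&(q[:,2]>95)&(q[:,2]<115)]; print(len(q),np.percentile(q[:,2],[2,50,98])); print(circ(q[q[:,2]>np.percentile(q[:,2],50)]))
save("w1",w["img"]); print(rel([539,268,400]))
E
```

```text
2.3833 [530.9 247.2 404.7] [-0.23  0.37 -0.38  1.68  0.15  1.12 -2.34]
-6.540510047496238
2241 [ 95.91837163 104.77202243 106.35141581]
(array([541.61473462, 269.51399762]), np.float64(28.962414561153338), 1120)
(array([  7.6, -13.2,   4.7]), array([ 0.0127, -0.0221,  0.0078]))
```

View pics/w1.png

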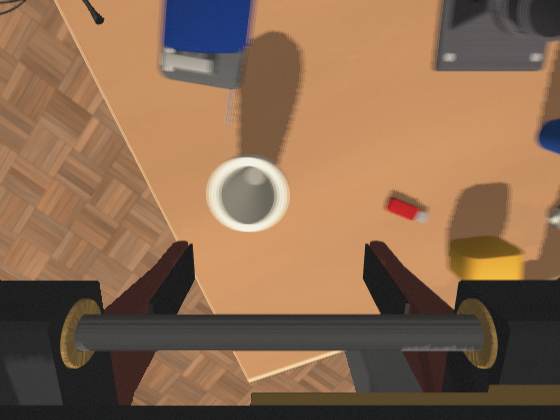

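Call:
{"fn": "step_arm", "kwargs": {"motion": [0,0.016,-0.024,0.06,0,0,0.016,-0.024,0.12,0,0,0.016,-0.024,0.18,0,0,0.016,-0.024,0.225,0,0,0.016,-0.024,0.248,0]}}

```text
clock: 2.85
tool_pos: [541.0, 257.6, 251.9]
eef_rot: [3.134, -0.178, -0.007]
ft_force: [-0.3, 0.7, 0.0]
finger_gap: 87.8
grip_force: 0.5
```

Call:
{"fn": "step_arm", "kwargs": {"motion": [255,0,0,0,0,255,0,0,0,0,255,0,0,0,0,255,0,0,0,0,255,0,0,0,0]}}

```text
clock: 3.27
tool_pos: [542.6, 258.8, 257.4]
eef_rot: [-3.135, 0.179, -0.004]
ft_force: [0.1, 0.9, 1.0]
finger_gap: 65.8
grip_force: 30.0
```

Call:
{"fn": "step_arm", "kwargs": {"motion": [255,0,0,0,0,255,0,0,0,0]}}

```text
clock: 3.43
tool_pos: [542.6, 258.9, 257.3]
eef_rot: [-3.135, 0.179, -0.004]
ft_force: [-0.6, -0.2, 7.4]
finger_gap: 65.7
grip_force: 30.0
```

Call:
{"fn": "step_arm", "kwargs": {"motion": [255,-0.0078,0,0.001,0,255,-0.0158,0,0,0,255,-0.0238,0,-0.0008,0,255,-0.0318,0,-0.0012,0,255,-0.0318,0,-0.0012,0]}}

```text
clock: 3.85
tool_pos: [522.7, 261.9, 257.6]
eef_rot: [-3.135, 0.177, -0.003]
ft_force: [1.1, 3.0, 5.7]
finger_gap: 65.6
grip_force: 30.0
```

```bash
cat >> h.py <<'E'
def axis_of(c,centre,zlo,zhi,n,nrm=None,rad=60,mask=None):
    """mean of left/right silhouette edges -> returns pts of white object near centre"""
    q=c.reshape(-1,3); k=(np.hypot(q[:,0]-centre[0],q[:,1]-centre[1])<rad)&(q[:,2]>zlo)&(q[:,2]<zhi); return q[k]
def tilt_side(c,mask):
    """tilt of white body seen by side cam: midline of silhouette rows -> line, cast onto vertical plane y=y0"""
    mids=[]
    for v in np.unique(np.nonzero(mask)[0]):
        u=np.nonzero(mask[v])[0]; mids.append(((u.min()+u.max())/2,v))
    return np.array(mids)
E
python3 - <<'E'
from h import *
s=bot.get_state(); print(s["clock"],s["tool_pos"].round(1),s["ft_force"].round(1),s["wrist_torque"].round(2))
a=look("side"); save("s2",a["img"][200:400,160:420],3)
E
```

```text
3.85 [522.7 261.9 257.6] [1.1 3.  5.7] [ 0.94 -0.54  0.03]
```

View pics/s2.png

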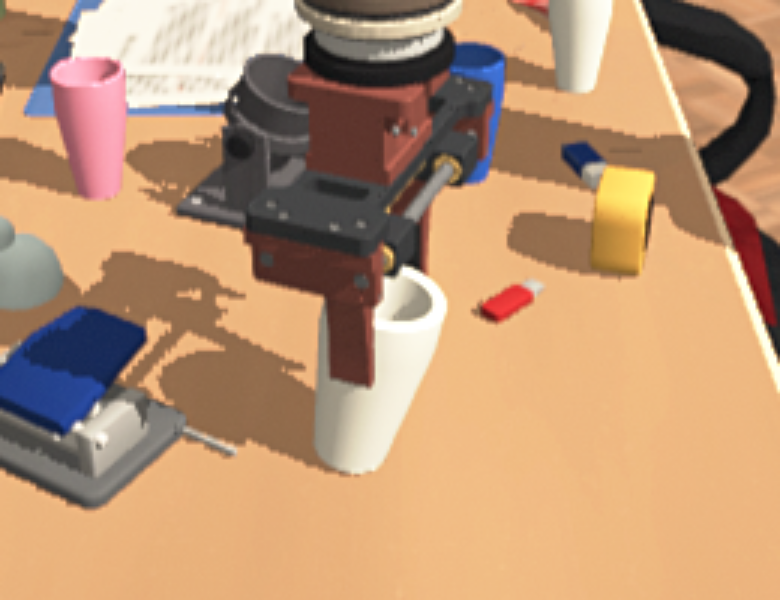

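The side crop shows the beaker pivoting in the grip: its axis now runs from (348,460) to (405,280), tilted the right way. I'll continue to about 0.4 rad.

Call:
{"fn": "step_arm", "kwargs": {"motion": [255,-0.008,0,0.0001,0,255,-0.016,0,0.0006,0,255,-0.0238,0,0.0014,0,255,-0.0318,0,0.0028,0,255,-0.0318,0,0.0028,0]}}

```text
clock: 4.32
tool_pos: [503.4, 264.5, 255.7]
eef_rot: [-3.134, 0.176, -0.002]
ft_force: [1.2, 5.0, 7.8]
finger_gap: 65.6
grip_force: 30.0
```

Call:
{"fn": "step_arm", "kwargs": {"motion": [255,0,0,-0.06,0,255,0,0,-0.12,0,255,0,0,-0.18,0,255,0,0,-0.22,0,255,0,0,-0.22,0]}}

```text
clock: 4.73
tool_pos: [504.5, 263.2, 391.4]
eef_rot: [-3.134, 0.179, -0.008]
ft_force: [-0.0, -0.2, -2.1]
finger_gap: 65.6
grip_force: 30.0
```

```bash
python3 - <<'E'
from h import *
s=bot.get_state(); print(s["clock"],s["tool_pos"].round(1),s["ft_force"].round(1))
M=rot(s["eef_rot"]); G=s["tool_pos"]+M[:,2]*163; print("grasp",G.round(1))
a=look("side"); c=cloud(a); img=a["img"].astype(int)
w=(img.min(2)>100)&(img.max(2)-img.min(2)<60)
m=w&(np.linalg.norm(c-G,axis=2)<130)&(c[:,:,2]>40)
q=c[m]; print(len(q),np.percentile(q,[1,50,99],axis=0).round(0))
# fit cone-axis: normals-free: fit lower cone: dist to axis = r0+k*t, optimise
from scipy.optimize import least_squares
def prof(t): return np.minimum(20.5+0.15*t,32.5)
def res(p,q):
    d=np.array([p[0],p[1],1]);d/=np.linalg.norm(d); o=np.array([p[2],p[3],p[4]])
    v=q-o; t=v@d; r=np.linalg.norm(v-t[:,None]*d,axis=1); return np.where((t>-3)&(t<104),r-prof(t),0)
# use outer surface points only: facing side camera
q=q[::3]
o0=G-92*np.array([-.39,0,.92])
f=least_squares(res,[-.42,0,*o0],args=(q,),loss="soft_l1",f_scale=1)
d=np.array([f.x[0],f.x[1],1]);d/=np.linalg.norm(d); print("axis",d.round(3),"tilt",np.arccos(d[2]),"dir",np.degrees(np.arctan2(d[1],d[0])),"origin",f.x[2:].round(1),"rms",np.median(abs(f.fun)))
t=top=look("top");ct=cloud(t)
save("s3",a["img"][100:350,150:450],2.4)
E
```

```text
4.7333 [504.5 263.2 391.4] [-0.  -0.2 -2.1]
grasp [505.3 263.5 228.4]
2097 [[473. 233. 142.]
 [506. 287. 204.]
 [547. 342. 306.]]
axis [-0.309 -0.006  0.951] tilt 0.31421579860336646 dir -178.95239407825676 origin [534.4 267.  140.5] rms 0.8963640181476507
```

View pics/s3.png

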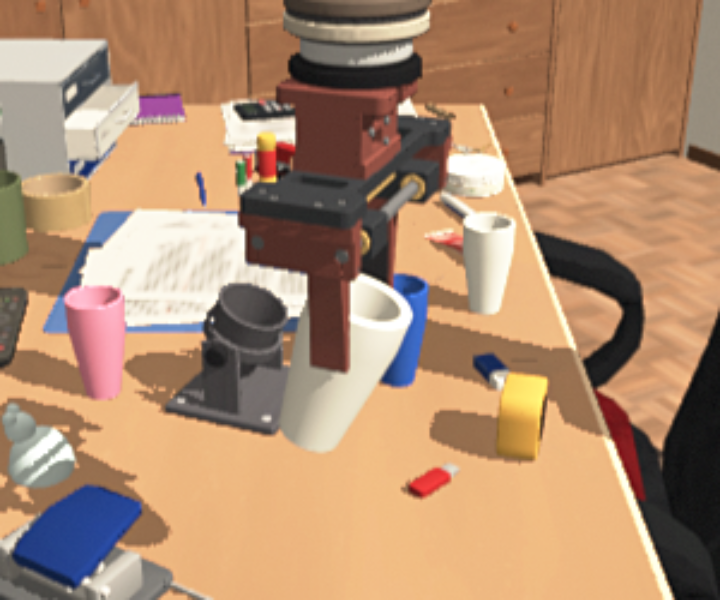

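Call:
{"fn": "step_arm", "kwargs": {"motion": [255,0.017,0.04,0,0,255,0.038,0.09,0,0,255,0.06,0.14,0,0,255,0.08,0.187,0,0,255,0.087,0.202,0,0]}}

```text
clock: 5.25
tool_pos: [542.7, 130.7, 383.7]
eef_rot: [3.131, -0.188, -0.008]
ft_force: [0.4, -0.5, -3.1]
finger_gap: 65.4
grip_force: 30.0
```

Call:
{"fn": "step_arm", "kwargs": {"motion": [255,0.017,0.04,0,0,255,0.038,0.09,0,0,255,0.06,0.14,0,0,255,0.08,0.187,0,0,255,0.087,0.202,0,0]}}

```text
clock: 5.67
tool_pos: [580.4, 4.5, 383.9]
eef_rot: [3.132, -0.188, -0.007]
ft_force: [-0.1, 0.1, -3.1]
finger_gap: 65.7
grip_force: 30.0
```

Call:
{"fn": "step_arm", "kwargs": {"motion": [255,0,0,0,0,255,0,0,0,0]}}

```text
clock: 5.83
tool_pos: [579.7, 10.3, 384.8]
eef_rot: [-3.136, 0.18, 0.006]
ft_force: [-0.6, 0.4, -2.7]
finger_gap: 65.3
grip_force: 30.0
```

```bash
python3 - <<'E'
from h import *
s=bot.get_state(); print(s["clock"],s["tool_pos"].round(1),s["ft_force"].round(1),s["joint_positions"].round(2))
w=look("wrist"); t=look("top"); a=look("side")
np.savez("v1.npz",**{f"{n}_{k}":c[k] for n,c in (("w",w),("t",t),("a",a)) for k in ("img","depth","mtx","Rw","o")})
save("w2",w["img"])
E
```

```text
5.8333 [579.7  10.3 384.8] [-0.6  0.4 -2.7] [ 0.12  0.37 -0.29  1.72  0.12  1.07 -1.89]
```

View pics/w2.png

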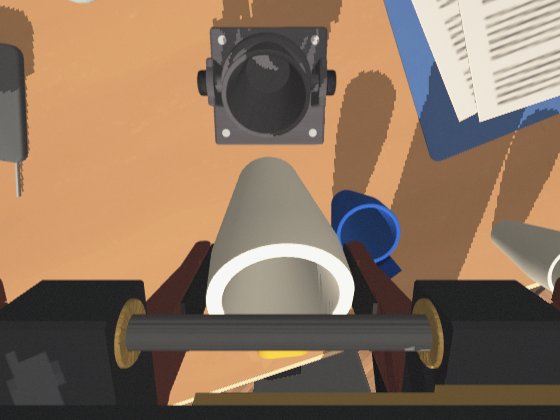

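The wrist view shows the sleeve mouth around (267,90) and the tilted wide beaker in the grip, underside near (268,165) and rim around (283,290).

```bash
cat >> h.py <<'E'
from scipy.optimize import least_squares
def fit_mouth(cs,centre=(660,9)):
    """lip of the sleeve's mouth: plane through the highest points along the slant, then circle"""
    Q=[]
    for c in cs:
        p=cloud(c); k=(c["img"].max(2)<110)&(np.hypot(p[:,:,0]-centre[0],p[:,:,1]-centre[1])<48)&(p[:,:,2]>70)&(p[:,:,2]<125); Q.append(p[k])
    q=np.vstack(Q); n=np.array([-.39,.04,.92]);n/=np.linalg.norm(n); H=q@n; h=np.percentile(H,97); band=4
    for i in range(8):
        l=q[abs(q@n-h)<band]; m=l.mean(0); n=np.linalg.svd(l-m,full_matrices=False)[2][2]; n*=np.sign(n[2]); h=m@n; band=max(1.8,band*.8)
    e1=np.cross([0,0,1],n);e1/=np.linalg.norm(e1);e2=np.cross(n,e1)
    c2,r,N=circ(np.c_[(l-m)@e1,(l-m)@e2]); rr=np.hypot((l-m)@e1-c2[0],(l-m)@e2-c2[1])
    return n,m+c2[0]*e1+c2[1]*e2,r,N,np.percentile(rr,[2,10,90,98]).round(1)
def fit_beaker(cs,G,prof,L,o0,rad=115):
    Q=[]
    for c in cs:
        p=cloud(c); i=c["img"].astype(int); k=(i.min(2)>70)&(i.max(2)-i.min(2)<55)&(np.linalg.norm(p-G,axis=2)<rad)&(c["depth"]>0); Q.append(p[k][::2])
    q=np.vstack(Q)
    def res(p):
        d=np.array([p[0],p[1],1]);d/=np.linalg.norm(d); v=q-p[2:]; t=v@d; r=np.linalg.norm(v-t[:,None]*d,axis=1)
        return np.where((t>2)&(t<L-1)&(r>prof(t)-5)&(r<prof(t)+6),r-prof(t),0)
    d0=(G-o0)/np.linalg.norm(G-o0)
    f=least_squares(res,[d0[0]/d0[2],d0[1]/d0[2],*o0],loss="soft_l1",f_scale=1)
    d=np.array([f.x[0],f.x[1],1]);d/=np.linalg.norm(d); v=q-f.x[2:]; t=v@d; r=np.linalg.norm(v-np.outer(t,d),axis=1)
    return d,f.x[2:],(f.fun!=0).sum(),np.median(abs(f.fun[f.fun!=0])),np.percentile(t[(r<34)&(r>15)],[1,99]).round(1)
pw=lambda t: np.minimum(20.5+.15*t,32.5)
pn=lambda t: np.minimum(16+.15*t,26.5)
def load(f,n):
    z=np.load(f); return {k:z[f"{n}_{k}"] for k in ("img","depth","mtx","Rw","o")}
E
python3 - <<'E'
from h import *
w,t,a=[load("v1.npz",n) for n in "wta"]
for cs,nm in (([w],"w"),([t],"t"),([a],"a"),([w,a],"wa")):
    try:
        n,c,r,N,p=fit_mouth(cs); print(nm,"mouth",c.round(1),"slant",np.arccos(n[2]).round(3),"dir",np.degrees(np.arctan2(n[1],n[0])).round(1),r.round(1),N,p)
    except Exception as e: print(nm,e)
s=bot.get_state(); G=s["tool_pos"]+rot(s["eef_rot"])[:,2]*163
print("G",G.round(1))
for cs,nm in (([w],"w"),([a],"a"),([w,a],"wa")):
    d,o,N,e,tt=fit_beaker(cs,G,pw,105,G-92*np.array([-.33,.04,.94])); print(nm,"beaker o",o.round(1),"tilt",np.arccos(d[2]).round(3),"dir",np.degrees(np.arctan2(d[1],d[0])).round(1),N,e.round(2),tt,"grip t",(G-o)@d, "off",(G-o-((G-o)@d)*d).round(1))
p=cloud(w); k=(w["img"].max(2)<110)&(p[:,:,2]>5)&(p[:,:,2]<15)&(abs(p[:,:,0]-677)<75)&(abs(p[:,:,1]-7)<75)
print("plate",cv2.minAreaRect(p[k][:,:2].astype(np.float32)))
E
```

```text
w mouth [666.3   9.8  97.2] slant 0.406 dir 172.2 30.7 1089 [28.6 29.2 32.4 33.2]
t index -1 is out of bounds for axis 0 with size 0
a mouth [666.1  12.5  95. ] slant 0.407 dir 175.1 31.2 87 [27.  29.2 33.3 35.1]
wa mouth [666.3   9.8  97.1] slant 0.408 dir 172.0 30.7 1147 [28.7 29.2 32.5 33.6]
G [579.5  12.3 223.1]
w beaker o [600.6  31.2 118.5] tilt 0.558 dir 47.7 241 3.07 [23.6 65.6] grip t 73.81337608381347 off [-47.4 -47.7  42. ]
a beaker o [556.7  86.2 141.7] tilt 0.715 dir -75.5 88 2.18 [ 51.4 174.8] grip t 112.09852337026099 off [ 4.3 -2.7 -3.2]
wa beaker o [595.3  28.2 109.2] tilt 0.095 dir -113.7 1901 2.09 [ 43.1 194.6] grip t 115.42029774268684 off [-11.3  -5.8  -0.9]
plate ((677.7616577148438, 9.231353759765625), (111.69373321533203, 108.28166198730469), 83.42675018310547)
```

```bash
python3 - <<'E'
from h import *
w,t,a=[load("v1.npz",n) for n in "wta"]
for uv in ((268,170),(268,200),(268,235),(240,220),(300,220),(283,249),(215,295),(345,295)): print(uv,pts(w,[uv])[0].round(1),w["img"][uv[1],uv[0]],w["depth"][uv[1],uv[0]])
E
```

```text
(268, 170) [621.5  12.2 169.9] [141 135 121] 196.07446
(268, 200) [614.2  11.8 212. ] [141 135 121] 157.46577
(268, 235) [606.4  12.  237.9] [147 142 127] 134.6744
(240, 220) [609.5  24.3 223.4] [130 126 113] 148.19408
(300, 220) [607.5  -1.6 226.6] [152 144 129] 144.78746
(283, 249) [601.7   6.6 242.6] [247 247 245] 131.2479
(215, 295) [582.3  37.3 237.5] [247 247 245] 142.27289
(345, 295) [572.8 -17.5 232. ] [247 247 244] 148.3524
```

```bash
python3 - <<'E'
s=open("h.py").read()
s=s.replace("return np.where((t>2)&(t<L-1)&(r>prof(t)-5)&(r<prof(t)+6),r-prof(t),0)","return np.clip(r-prof(np.clip(t,0,L)),-8,8)")
s=s.replace('k=(i.min(2)>70)','k=(i.min(2)>70)&(i.max(2)<235)')
open("h.py","w").write(s)
E
cat > fb.py <<'E'
from h import *
import sys
def go(w,a,G,prof,L,t0,dirs):
    for cs,nm in (([w],"w"),([w,a],"wa")):
        d,o,N,e,tt=fit_beaker(cs,G,prof,L,G-t0*dirs,rad=100); print(nm,"o",o.round(1),"d",d.round(3),"tilt",np.arccos(d[2]).round(3),"dir",np.degrees(np.arctan2(d[1],d[0])).round(1),N,e.round(2),tt,"grip t",((G-o)@d).round(1),"off",(G-o-((G-o)@d)*d).round(1))
E
python3 - <<'E'
from fb import *
w,a=[load("v1.npz",n) for n in "wa"]
s=bot.get_state(); G=s["tool_pos"]+rot(s["eef_rot"])[:,2]*163; print(G)
D=np.array([-.31,.04,.95])
go(w,a,G,pw,105,93,D)
# rim plane from white ring in wrist view
p=cloud(w); k=(w["img"].min(2)>235)&(np.linalg.norm(p-G,axis=2)<70); q=p[k]; 
m=q.mean(0); 
for _ in range(6):
    n=np.linalg.svd(q-m,full_matrices=False)[2][2]; n*=np.sign(n[2]); e=abs((q-m)@n); q=q[e<max(1.5,2.5*np.median(e))]; m=q.mean(0)
e1=np.cross([0,0,1],n);e1/=np.linalg.norm(e1);e2=np.cross(n,e1); c2,r,N=circ(np.c_[(q-m)@e1,(q-m)@e2]); C=m+c2[0]*e1+c2[1]*e2
print("rim n",n.round(3),"tilt",np.arccos(n[2]).round(3),"centre",C.round(1),r,N,"grip below rim",(C-G)@n)
E
```

```text
[579.51599671  12.34228195 223.10725089]
w o [607.   14.9 134.1] d [-0.316 -0.04   0.948] tilt 0.324 dir -172.7 10643 8.0 [  9.3 104.4] grip t 93.1 off [1.9 1.2 0.7]
wa o [607.2  15.8 132.6] d [-0.313 -0.048  0.949] tilt 0.322 dir -171.3 11164 8.0 [  8.7 106.1] grip t 94.7 off [2.  1.1 0.7]
rim n [-0.317 -0.046  0.947] tilt 0.326 centre [574.6  10.5 233.6] 28.725992994003462 2763 grip below rim 11.608991011621498
```

```bash
python3 - <<'E'
from fb import *
w,a=[load("v1.npz",n) for n in "wa"]
s=bot.get_state(); M=rot(s["eef_rot"]);print(s["tool_pos"].round(1)); print(M.round(4)); 
G=s["tool_pos"]+M[:,2]*163; print(G.round(1))
p=cloud(w); q=p[(abs(p[:,:,2])<8)&(w["depth"]>0)]; A=np.c_[q[:,:2],np.ones(len(q))]; print("desk z=ax+by+c",np.linalg.lstsq(A,q[:,2],rcond=None)[0],len(q))
d,o,N,e,tt=fit_beaker([a],G,pw,105,G-93*np.array([-.316,-.0,.948]),rad=100); print("a",o.round(1),d.round(3),N,e,tt)
w2=look("wrist"); s=bot.get_state(); M=rot(s["eef_rot"]); print(M.round(4))
p=cloud(w2); q=p[(abs(p[:,:,2])<8)&(w2["depth"]>0)]; A=np.c_[q[:,:2],np.ones(len(q))]; print("desk",np.linalg.lstsq(A,q[:,2],rcond=None)[0],len(q))
G=s["tool_pos"]+M[:,2]*163; go(w2,look("side"),G,pw,105,93,np.array([-.316,0,.948]))
n,c,r,N,pp=fit_mouth([w2]); print("mouth",c.round(1),n.round(3),r,N)
E
```

```text
[579.8  12.2 386.1]
[[ 9.938e-01 -1.111e-01 -1.700e-03]
 [-1.111e-01 -9.938e-01  8.000e-04]
 [-1.700e-03 -6.000e-04 -1.000e+00]]
[579.5  12.3 223.1]
desk z=ax+by+c [ 0.00485921 -0.00363491 -2.15239622] 124472
a [606.7  16.8 136.1] [-0.307 -0.032  0.951] 521 0.8857492899322956 [ -0.5 171. ]
[[ 9.938e-01 -1.110e-01 -9.000e-04]
 [-1.110e-01 -9.938e-01  6.000e-04]
 [-1.000e-03 -5.000e-04 -1.000e+00]]
desk [ 0.00471405 -0.00363892 -2.09305824] 124299
w o [607.7  17.  135.5] d [-0.318 -0.042  0.947] tilt 0.327 dir -172.6 10660 8.0 [  8.7 104.4] grip t 92.4 off [ 1.4 -0.9  0.4]
wa o [607.7  17.  135.9] d [-0.319 -0.041  0.947] tilt 0.328 dir -172.7 11175 8.0 [  6.4 104.1] grip t 92.1 off [ 1.4 -1.   0.4]
mouth [666.3   9.8  97.3] [-0.393  0.052  0.918] 30.725966100594295 1045
```

Call:
{"fn": "step_arm", "kwargs": {"motion": [255,-0.03,-0.025,0.03,0,255,-0.065,-0.052,0.06,0,255,-0.091,-0.073,0.1,0,255,-0.091,-0.073,0.13,0,255,-0.091,-0.073,0.13,0]}}

```text
clock: 6.5
tool_pos: [528.9, 61.5, 306.0]
eef_rot: [3.136, -0.173, -0.008]
ft_force: [-0.0, -0.6, -2.7]
finger_gap: 65.4
grip_force: 30.0
```

Call:
{"fn": "step_arm", "kwargs": {"motion": [255,0,0,0.03,0,255,0,0,0.06,0,255,0,0,0.075,0,255,0,0,0.082,0,255,0,0,0.082,0]}}

```text
clock: 6.92
tool_pos: [531.3, 59.9, 259.6]
eef_rot: [3.136, -0.179, -0.001]
ft_force: [0.1, 1.0, -2.4]
finger_gap: 65.2
grip_force: 30.0
```

Call:
{"fn": "step_arm", "kwargs": {"motion": [255,0,0,0,0]}}

```text
clock: 7.0
tool_pos: [531.6, 60.0, 260.4]
eef_rot: [-3.136, 0.179, -0.001]
ft_force: [0.8, -0.7, -2.7]
finger_gap: 65.4
grip_force: 30.0
```

Call:
{"fn": "step_arm", "kwargs": {"motion": [255,0,0,0.004,0,255,0,0,0.0075,0,255,-0.006,-0.006,0.0078,0,255,-0.012,-0.012,0.009,0,255,-0.016,-0.016,0.0105,0]}}

```text
clock: 7.42
tool_pos: [523.0, 69.2, 254.8]
eef_rot: [3.134, -0.181, 0.003]
ft_force: [-2.1, -7.4, 9.8]
finger_gap: 64.9
grip_force: 30.0
```

Call:
{"fn": "step_arm", "kwargs": {"motion": [255,0,0,0,0]}}

```text
clock: 7.5
tool_pos: [522.8, 69.5, 254.7]
eef_rot: [3.134, -0.18, 0.002]
ft_force: [-0.6, -4.8, 7.0]
finger_gap: 64.7
grip_force: 30.0
```

Call:
{"fn": "step_arm", "kwargs": {"motion": [255,0,0,-0.05,0,255,0,0,-0.1,0,255,0,0,-0.15,0,255,0.045,0.037,-0.19,0,255,0.09,0.073,-0.22,0]}}

```text
clock: 7.92
tool_pos: [571.3, 22.2, 389.0]
eef_rot: [-3.136, 0.172, -0.006]
ft_force: [2.0, 0.5, -2.8]
finger_gap: 64.6
grip_force: 30.0
```

Call:
{"fn": "step_arm", "kwargs": {"motion": [255,0,0,0,0,255,0,0,0,0]}}

```text
clock: 8.08
tool_pos: [572.3, 19.0, 386.8]
eef_rot: [3.136, -0.185, 0.005]
ft_force: [-0.3, 0.8, -3.3]
finger_gap: 65.0
grip_force: 30.0
```

```bash
cat > meas.py <<'E'
from fb import *
def run(prof,L,D,thr=235):
    w=look("wrist"); s=bot.get_state(); M=rot(s["eef_rot"]); G=s["tool_pos"]+M[:,2]*163
    print("tcp",s["tool_pos"].round(1),"psi",np.degrees(np.arctan2(M[1,0],M[0,0])).round(2),"G",G.round(1),"F",s["ft_force"].round(1),s["clock"])
    go(w,look("side"),G,prof,L,92,np.array(D,float))
    p=cloud(w); k=(w["img"].min(2)>thr)&(np.linalg.norm(p-G,axis=2)<70); q=p[k]; m=q.mean(0)
    for _ in range(6):
        n=np.linalg.svd(q-m,full_matrices=False)[2][2]; n*=np.sign(n[2]); e=abs((q-m)@n); q=q[e<max(1.5,2.5*np.median(e))]; m=q.mean(0)
    e1=np.cross([0,0,1],n);e1/=np.linalg.norm(e1);e2=np.cross(n,e1); c2,r,N=circ(np.c_[(q-m)@e1,(q-m)@e2]); C=m+c2[0]*e1+c2[1]*e2
    print("rim n",n.round(3),"tilt",np.arccos(n[2]).round(3),"centre",C.round(1),r.round(1),N,"grip below rim",((C-G)@n).round(1))
    n2,c,r,N,pp=fit_mouth([w]); print("mouth",c.round(1),n2.round(3),r.round(1),N)
    return w
E
python3 -c "
from meas import *
run(pw,105,[-.39,0,.92])"
```

```text
tcp [571.3  20.5 385.6] psi -6.62 G [571.4  20.5 222.6] F [-0.3  0.6 -2.8] 8.1333
w o [606.3  20.3 138.5] d [-0.38  -0.006  0.925] tilt 0.39 dir -179.1 11075 8.0 [  7.8 104.4] grip t 91.1 off [-0.3  0.8 -0.1]
wa o [606.8  20.8 133.7] d [-0.368 -0.009  0.93 ] tilt 0.377 dir -178.6 11624 8.0 [ 11.2 109.4] grip t 95.7 off [-0.2  0.6 -0.1]
rim n [-0.381 -0.008  0.924] tilt 0.391 centre [567.2  19.5 235.7] 28.7 2550 grip below rim 13.7
mouth [666.3   9.9  97.3] [-0.393  0.049  0.918] 30.8 1122
```

Call:
{"fn": "step_arm", "kwargs": {"motion": [255,0.03,-0.001,0,0.023,255,0.06,-0.002,0,0.046,255,0.0905,-0.0028,0.01,0.046,255,0.0905,-0.0028,0.03,0.046,255,0.0905,-0.0028,0.0547,0.046]}}

```text
clock: 8.6
tool_pos: [625.3, 17.8, 351.5]
eef_rot: [-3.115, 0.402, 0.001]
ft_force: [0.8, 0.3, -3.0]
finger_gap: 65.2
grip_force: 30.0
```

Call:
{"fn": "step_arm", "kwargs": {"motion": [255,0,0,0,0,255,0,0,0,0]}}

```text
clock: 8.77
tool_pos: [624.3, 17.3, 351.0]
eef_rot: [3.115, -0.402, -0.006]
ft_force: [-0.5, 0.6, -2.4]
finger_gap: 65.2
grip_force: 30.0
```

```bash
python3 -c "
from meas import *
w=run(pw,105,[-.39,0.04,.92]); save('w3',w['img'])"
```

```text
tcp [624.8  17.2 352.2] psi -14.74 G [624.5  17.2 189.2] F [ 0.6 -0.2 -2.6] 8.8167
w o [655.9  14.3 102.4] d [-0.367  0.045  0.929] tilt 0.379 dir 173.0 11176 8.0 [  6.4 104.3] grip t 92.3 off [ 2.4 -1.2  1. ]
wa o [655.9  14.4 103.4] d [-0.37   0.044  0.928] tilt 0.381 dir 173.3 11709 8.0 [  4.8 103.5] grip t 91.4 off [ 2.4 -1.1  1. ]
rim n [-0.369  0.043  0.928] tilt 0.381 centre [618.2  18.7 200. ] 28.7 2568 grip below rim 12.5
mouth [667.6   9.9  97.5] [-0.406  0.052  0.913] 30.0 768
```

View pics/w3.png

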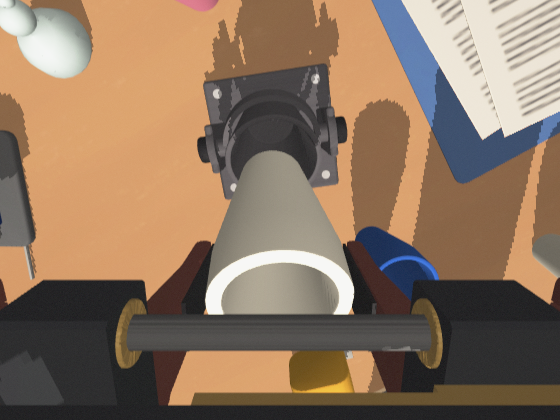

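Call:
{"fn": "step_arm", "kwargs": {"motion": [255,0.0078,0.004,-0.0027,0,255,0.0157,0.0029,0.0157,0,255,0.0236,0.0018,0.0341,0,255,0.0315,0.0007,0.0525,0,255,0.0394,-0.0004,0.0709,0]}}

```text
clock: 9.28
tool_pos: [648.7, 10.4, 308.3]
eef_rot: [3.115, -0.405, -0.001]
ft_force: [-0.4, 0.5, -3.0]
finger_gap: 64.8
grip_force: 30.0
```

Call:
{"fn": "step_arm", "kwargs": {"motion": [255,0,0,0,0,255,0,0,0,0]}}

```text
clock: 9.45
tool_pos: [648.2, 10.6, 308.3]
eef_rot: [3.115, -0.405, -0.004]
ft_force: [-0.5, 0.5, -3.3]
finger_gap: 64.9
grip_force: 30.0
```

```bash
python3 -c "
from meas import *
s=bot.get_state(); print(s['wrist_torque'])
w=run(pw,105,[-.39,0.04,.92])"
```

```text
[0.07936184 0.00708995 0.01069181]
tcp [648.4  10.7 309.3] psi -14.81 G [648.1  10.7 146.3] F [-0.6  0.4 -2.2] 9.5
w o [680.1   7.5  58.1] d [-0.362  0.045  0.931] tilt 0.373 dir 173.0 11302 8.0 [ 36. 106.] grip t 93.8 off [ 2.  -1.   0.8]
wa o [680.1   7.6  58. ] d [-0.362  0.044  0.931] tilt 0.373 dir 173.1 11784 8.0 [ 34.5 106.2] grip t 93.9 off [ 2.  -1.   0.8]
rim n [-0.37   0.044  0.928] tilt 0.382 centre [642.3  11.9 157.3] 28.7 2563 grip below rim 12.4
mouth [666.7  10.1  97.7] [-0.385  0.044  0.922] 30.8 1124
```

Call:
{"fn": "step_arm", "kwargs": {"motion": [255,0.002,-0.001,0.0045,0,255,0.004,-0.0015,0.009,0,255,0.006,-0.002,0.0135,0,255,0.0075,-0.0025,0.0175,0,255,0.0088,-0.0029,0.0214,0]}}

```text
clock: 9.97
tool_pos: [653.8, 11.0, 296.9]
eef_rot: [3.115, -0.405, -0.001]
ft_force: [-2.7, 0.2, -1.7]
finger_gap: 64.9
grip_force: 30.0
```

Call:
{"fn": "step_arm", "kwargs": {"motion": [255,0,0,0,0]}}

```text
clock: 10.05
tool_pos: [653.8, 11.0, 296.5]
eef_rot: [3.115, -0.405, -0.001]
ft_force: [0.6, 0.3, -2.4]
finger_gap: 65.1
grip_force: 30.0
```

Call:
{"fn": "step_arm", "kwargs": {"motion": [255,0.0007,-0.0001,0.0015,0,255,0.0013,-0.0002,0.0031,0,255,0.0013,-0.0002,0.0031,0]}}

```text
clock: 10.3
tool_pos: [654.4, 11.0, 295.0]
eef_rot: [3.115, -0.405, -0.002]
ft_force: [-2.8, 0.8, -2.1]
finger_gap: 64.8
grip_force: 30.0
```

Call:
{"fn": "step_arm", "kwargs": {"motion": [255,0.0007,-0.0001,0.0015,0,255,0.0013,-0.0002,0.0031,0,255,0.0013,-0.0002,0.0031,0]}}

```text
clock: 10.55
tool_pos: [654.9, 10.9, 293.2]
eef_rot: [3.115, -0.405, -0.003]
ft_force: [-5.6, 0.5, -0.3]
finger_gap: 64.9
grip_force: 30.0
```

Call:
{"fn": "step_arm", "kwargs": {"motion": [255,-0.0015,0.0004,0.0006,0,255,-0.0015,0.0004,0.0006,0,255,-0.0015,0.0004,0.0006,0]}}

```text
clock: 10.8
tool_pos: [654.5, 10.9, 293.1]
eef_rot: [-3.115, 0.405, 0.0]
ft_force: [-4.1, -0.4, -1.1]
finger_gap: 64.9
grip_force: 30.0
```

```bash
python3 -c "
from meas import *
s=bot.get_state(); print(s['wrist_torque'])
w=run(pw,105,[-.39,0.04,.92])"
```

```text
[ 2.40248108e-01  8.31264150e-01 -9.37690474e-05]
tcp [654.5  10.9 293.1] psi -14.81 G [654.5  10.9 130.1] F [-3.4 -0.3 -1.2] 10.85
w o [686.5   6.4  43.9] d [-0.363  0.061  0.93 ] tilt 0.377 dir 170.5 10546 8.0 [ 57.5 105.2] grip t 92.0 off [ 1.4 -1.1  0.6]
wa o [686.2   6.7  41.9] d [-0.353  0.056  0.934] tilt 0.366 dir 171.0 10941 8.0 [ 57.3 107.3] grip t 93.8 off [ 1.4 -1.1  0.6]
rim n [-0.37   0.044  0.928] tilt 0.382 centre [648.9  12.2 142.1] 28.7 2562 grip below rim 13.3
mouth [666.3   8.8  92.4] [ 0.967 -0.254  0.032] 45.4 330
```

Call:
{"fn": "step_arm", "kwargs": {"motion": [255,-0.0012,0.0003,0.0005,0,255,-0.0024,0.0006,0.001,0,255,-0.0024,0.0006,0.001,0]}}

```text
clock: 11.15
tool_pos: [653.5, 10.8, 292.8]
eef_rot: [-3.115, 0.405, -0.003]
ft_force: [0.9, 0.7, -2.8]
finger_gap: 65.1
grip_force: 30.0
```

Call:
{"fn": "step_arm", "kwargs": {"motion": [255,0.0006,-0.0001,0.0015,0,255,0.0013,-0.0002,0.0031,0,255,0.0013,-0.0002,0.0031,0]}}

```text
clock: 11.4
tool_pos: [654.2, 10.9, 290.7]
eef_rot: [-3.115, 0.405, -0.001]
ft_force: [-0.1, 1.7, -0.7]
finger_gap: 65.2
grip_force: 30.0
```

Call:
{"fn": "step_arm", "kwargs": {"motion": [255,0.0005,-0.0001,0.0011,0,255,0.001,-0.0001,0.0023,0,255,0.001,-0.0001,0.0023,0]}}

```text
clock: 11.65
tool_pos: [654.5, 10.9, 289.7]
eef_rot: [-3.115, 0.405, -0.0]
ft_force: [-2.5, 1.6, 3.0]
finger_gap: 65.0
grip_force: 30.0
```

```bash
python3 -c "
from meas import *
s=bot.get_state(); print(s['wrist_torque'])
w=run(pw,105,[-.39,0.04,.92])"
```

```text
[0.60911483 0.25381021 0.04760739]
tcp [654.5  10.9 289.7] psi -14.8 G [654.6  11.  126.7] F [-1.9  2.1  3.8] 11.7
w o [688.4   7.1  41.2] d [-0.382  0.054  0.922] tilt 0.396 dir 172.0 10471 8.0 [ 60.7 105.1] grip t 92.0 off [ 1.3 -1.   0.6]
wa o [688.3   8.5  39.4] d [-0.376  0.037  0.926] tilt 0.387 dir 174.3 10854 8.0 [ 60.9 107.1] grip t 93.6 off [ 1.4 -1.   0.6]
rim n [-0.389  0.048  0.92 ] tilt 0.403 centre [648.8  12.4 138.6] 28.7 2509 grip below rim 13.3
mouth [665.    9.2  94.9] [-0.966  0.256  0.024] 43.5 504
```

Beaker tilt is now 0.403 (sleeve 0.406), the rim is 44.9 mm above the mouth (nominal 45) and the push is ≈6 N along the axis, so it is seated. I'll release and back off.

Call:
{"fn": "step_arm", "kwargs": {"motion": [0,0,0,0,0,0,0,0,0,0,0,0,0,0,0,0,0,0,0,0,0,0,0,0,0]}}

```text
clock: 12.17
tool_pos: [654.4, 10.3, 289.1]
eef_rot: [3.115, -0.405, -0.0]
ft_force: [0.3, 0.7, -0.1]
finger_gap: 87.4
grip_force: 0.0
```

Call:
{"fn": "step_arm", "kwargs": {"motion": [0,0,0,-0.02,0,0,0,0,-0.05,0,0,0,0,-0.1,0,0,0,0,-0.15,0,0,-0.05,0,-0.19,-0.046]}}

```text
clock: 12.58
tool_pos: [628.1, 16.6, 405.8]
eef_rot: [3.134, -0.217, 0.006]
ft_force: [-0.4, -0.2, 1.2]
finger_gap: 87.7
grip_force: 0.0
```

Call:
{"fn": "step_arm", "kwargs": {"motion": [0,-0.06,0,-0.02,0,0,-0.08,0,-0.02,0,0,-0.08,0,-0.02,0]}}

```text
clock: 12.83
tool_pos: [575.7, 25.4, 418.0]
eef_rot: [3.135, -0.208, 0.004]
ft_force: [-0.2, 0.0, -0.2]
finger_gap: 87.8
grip_force: 0.0
```

```bash
python3 - <<'E'
from meas import *
w=look("wrist"); s=bot.get_state(); M=rot(s["eef_rot"]); print(s["tool_pos"].round(1),np.degrees(np.arctan2(M[1,0],M[0,0])),s["clock"],s["ft_force"])
p=cloud(w); q=p[(w["img"].min(2)>120)&(np.linalg.norm(p-[648.8,12,138.6],axis=2)<45)&(p[:,:,2]>118)]; m=q.mean(0)
n0=np.array([-.39,.049,.918]); h=np.percentile(q@n0,98); q=q[abs(q@n0-h)<4]
for _ in range(6):
    m=q.mean(0); n=np.linalg.svd(q-m,full_matrices=False)[2][2]; n*=np.sign(n[2]); q=q[abs((q-m)@n)<1.5]
e1=np.cross([0,0,1],n);e1/=np.linalg.norm(e1);e2=np.cross(n,e1); c2,r,N=circ(np.c_[(q-m)@e1,(q-m)@e2]); print("wide rim",(m+c2[0]*e1+c2[1]*e2).round(1),n.round(3),np.arccos(n[2]),r,N)
b=look("top"); cb=cloud(b); u,v=361,254; q=cb[v-30:v+30,u-30:u+30].reshape(-1,3); q=q[(q[:,2]>94)&(q[:,2]<110)]; print(circ(q))
save("w4",w["img"])
E
```

```text
[577.1  24.8 417.2] -7.623950057153792 12.8833 [-0.82463586 -0.53695323  0.14766268]
wide rim [648.7  12.4 138.4] [-0.388  0.044  0.921] 0.4009625491574868 28.939305858518605 2247
(array([ 492.1756127 , -237.29469658]), np.float64(24.598500538587544), 114)
```

View pics/w4.png

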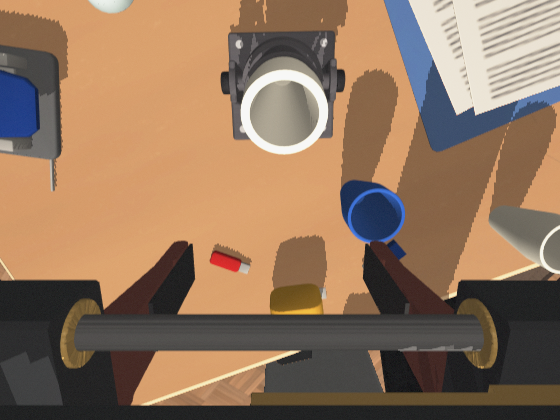

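The picture shows the wide beaker seated, rim around (284,112). Fitted slant is 0.401, so it held after release. Now the narrow one.

Call:
{"fn": "step_arm", "kwargs": {"motion": [0,-0.051,0.227,0,0,0,-0.051,0.227,0,0,0,-0.051,0.227,0,0,0,-0.051,0.227,0,0,0,-0.051,0.227,0,0]}}

```text
clock: 13.35
tool_pos: [528.9, -111.7, 414.8]
eef_rot: [3.132, -0.222, -0.002]
ft_force: [-0.1, 0.9, 0.2]
finger_gap: 87.8
grip_force: 0.0
```

Call:
{"fn": "step_arm", "kwargs": {"motion": [0,-0.051,0.227,0,0,0,-0.051,0.227,0,0,0,-0.051,0.227,0,0,0,-0.051,0.227,0,0,0,-0.051,0.227,0,0]}}

```text
clock: 13.77
tool_pos: [480.3, -241.2, 414.8]
eef_rot: [3.133, -0.219, -0.002]
ft_force: [-0.4, -0.1, -0.7]
finger_gap: 87.9
grip_force: 0.0
```

Call:
{"fn": "step_arm", "kwargs": {"motion": [0,0,0,0,0,0,0,0,0,0]}}

```text
clock: 13.93
tool_pos: [482.3, -235.5, 415.0]
eef_rot: [-3.134, 0.206, -0.0]
ft_force: [0.3, 0.2, 0.6]
finger_gap: 87.6
grip_force: 0.0
```

```bash
python3 - <<'E'
from h import *
w=look("wrist"); s=bot.get_state(); M=rot(s["eef_rot"]); print(s["tool_pos"].round(1),np.degrees(np.arctan2(M[1,0],M[0,0])),s["clock"])
q=cloud(w).reshape(-1,3); k=(np.hypot(q[:,0]-493,q[:,1]+237)<45)&(q[:,2]>90)&(q[:,2]<112); q=q[k]
z=np.percentile(q[:,2],98); C,r,N=circ(q[q[:,2]>z-4]); print(z,C,r,N)
print(rel([C[0],C[1],163+91]))
p=cloud(w); d=p[(p[:,:,2]>-15)&(p[:,:,2]<15)]; near=d[abs(d[:,1]+237)<20]; print("desk x min near y=-237:",np.percentile(near[:,0],0.5))
E
```

```text
[ 482.3 -235.2  415. ] -7.474929002307612 13.9833
101.21437858950023 [ 493.94350089 -237.26119917] 24.532699635905868 760
(array([ 11.9,   0.7, 161. ]), array([0.0198, 0.0011, 0.2684]))
desk x min near y=-237: 212.9788106139804
```

Call:
{"fn": "step_arm", "kwargs": {"motion": [0,0.0198,0.0011,0.06,0,0,0.0198,0.0011,0.12,0,0,0.0198,0.0011,0.18,0,0,0.0198,0.0011,0.24,0,0,0.0198,0.0011,0.2667,0]}}

```text
clock: 14.4
tool_pos: [492.3, -236.8, 251.0]
eef_rot: [-3.132, 0.204, 0.007]
ft_force: [-0.8, 0.2, -0.5]
finger_gap: 88.1
grip_force: 0.0
```

Call:
{"fn": "step_arm", "kwargs": {"motion": [255,0,0,0,0,255,0,0,0,0,255,0,0,0,0,255,0,0,0,0,255,0,0,0,0]}}

```text
clock: 14.82
tool_pos: [493.3, -239.4, 257.0]
eef_rot: [3.134, -0.209, 0.004]
ft_force: [-0.7, -0.5, 0.2]
finger_gap: 58.3
grip_force: 0.0
```

Call:
{"fn": "step_arm", "kwargs": {"motion": [255,0,0,0,0,255,0,0,0,0,255,0,0,0,0]}}

```text
clock: 15.07
tool_pos: [493.2, -239.4, 256.6]
eef_rot: [3.134, -0.21, 0.004]
ft_force: [1.2, 1.2, 7.0]
finger_gap: 52.3
grip_force: 30.0
```

Call:
{"fn": "step_arm", "kwargs": {"motion": [255,-0.0078,0,0.0032,0,255,-0.0158,0,0.0023,0,255,-0.0237,0,0.002,0,255,-0.0315,0,0.002,0,255,-0.0393,0,0.0025,0]}}

```text
clock: 15.48
tool_pos: [471.5, -235.9, 256.3]
eef_rot: [3.134, -0.208, 0.012]
ft_force: [3.5, 2.8, 10.4]
finger_gap: 52.6
grip_force: 30.0
```

Call:
{"fn": "step_arm", "kwargs": {"motion": [255,-0.008,0,0.0008,0,255,-0.0158,0,0.002,0,255,-0.0235,0,0.0036,0,255,-0.0312,0,0.0057,0,255,-0.0312,0,0.0057,0]}}

```text
clock: 15.9
tool_pos: [451.4, -233.2, 251.9]
eef_rot: [3.134, -0.209, 0.006]
ft_force: [1.0, 3.2, 10.6]
finger_gap: 52.3
grip_force: 30.0
```

Call:
{"fn": "step_arm", "kwargs": {"motion": [255,0,0,-0.06,0,255,0,0,-0.12,0,255,0,0,-0.18,0,255,0,0,-0.22,0,255,0,0,-0.22,0]}}

```text
clock: 16.32
tool_pos: [451.7, -234.2, 387.8]
eef_rot: [3.131, -0.21, 0.013]
ft_force: [0.5, -0.1, -1.5]
finger_gap: 52.5
grip_force: 30.0
```

Call:
{"fn": "step_arm", "kwargs": {"motion": [255,0,0,0,0]}}

```text
clock: 16.4
tool_pos: [450.7, -233.9, 383.6]
eef_rot: [3.133, -0.21, 0.004]
ft_force: [-0.3, -0.7, -1.8]
finger_gap: 52.4
grip_force: 30.0
```

```bash
cat >> meas.py <<'E'
def rimfit(w,C0,n0,zmin,r0,thr=60,half=4):
    p=cloud(w); i=w["img"].astype(int); n0=np.array(n0,float)/np.linalg.norm(n0)
    v=p-C0; h=v@n0; rr=np.linalg.norm(v-h[:,:,None]*n0,axis=2)
    q=p[(i.min(2)>thr)&(i.max(2)-i.min(2)<60)&(abs(h)<12)&(rr<r0+6)&(w["depth"]>0)]
    hh=np.percentile((q-C0)@n0,97); q=q[abs((q-C0)@n0-hh)<half]
    for _ in range(8):
        m=q.mean(0); n=np.linalg.svd(q-m,full_matrices=False)[2][2]; n*=np.sign(n[2]); k=abs((q-m)@n)<1.5; q=q[k]
    e1=np.cross([0,0,1],n);e1/=np.linalg.norm(e1);e2=np.cross(n,e1); c2,r,N=circ(np.c_[(q-m)@e1,(q-m)@e2]); C=m+c2[0]*e1+c2[1]*e2
    return C,n,r,N
def runN(D=(-.39,.04,.92)):
    w=look("wrist"); s=bot.get_state(); M=rot(s["eef_rot"]); G=s["tool_pos"]+M[:,2]*163
    print("tcp",s["tool_pos"].round(1),"psi",np.degrees(np.arctan2(M[1,0],M[0,0])).round(2),"G",G.round(1),"F",s["ft_force"].round(1),"T",s["wrist_torque"].round(2),s["clock"])
    D=np.array(D,float); C,n,r,N=rimfit(w,G+8*D,D,0,26.5); C,n,r,N=rimfit(w,C,n,0,26.5)
    print("narrow rim",C.round(1),n.round(3),"tilt",np.arccos(n[2]).round(3),"dir",np.degrees(np.arctan2(n[1],n[0])).round(1),"r",r.round(1),N,"grip below rim",((C-G)@n).round(1))
    d,o,NN,e,tt=fit_beaker([w],G,pn,100,G-92*D,rad=95); print("cone fit",o.round(1),d.round(3),"tilt",np.arccos(d[2]).round(3),tt)
    u0=np.array([648.7,12.4,138.4]); ns=np.array([-.391,.047,.919])
    for nm,P in (("rim",C),("under",C-100*n)):
        v=P-u0; sax=v@ns; pp=v-sax*ns; e=np.array([.92,0,.392]); print(nm,"s rel wide rim",sax.round(1),"perp e",(pp@e).round(1),"y",pp[1].round(1))
    return w
E
python3 -c "
from meas import *
w=runN(); save('w5',w['img'])"
```

```text
tcp [ 450.3 -233.7  382.1] psi -7.67 G [ 450.2 -233.8  219.1] F [-1.   0.3 -1.8] T [ 0.05  0.07 -0.01] 16.45
narrow rim [ 449.  -233.3  228.1] [-0.429  0.052  0.902] tilt 0.447 dir 173.1 r 24.4 1575 grip below rim 8.7
cone fit [ 481.2 -236.8  168.4] [-0.464  0.044  0.885] tilt 0.485 [-4.8 68.5]
rim s rel wide rim 149.0 perp e -148.6 y -252.7
under s rel wide rim 49.1 perp e -144.4 y -253.2
```

View pics/w5.png

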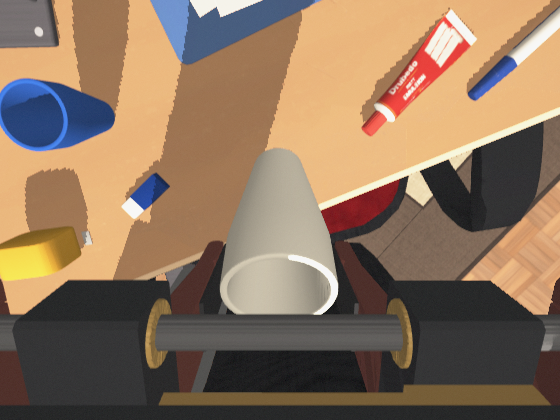

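The picture shows the narrow beaker in the grip, tilted about 0.45 rad towards the robot with no sideways roll, rim around (280,290). I'll carry it over the wide one.

Call:
{"fn": "step_arm", "kwargs": {"motion": [255,0.01,-0.02,-0.04,0,255,0.033,-0.075,-0.08,0,255,0.06,-0.135,-0.1,0,255,0.085,-0.195,-0.1,0,255,0.0985,-0.2243,-0.1,0]}}

```text
clock: 16.87
tool_pos: [528.7, -103.5, 441.4]
eef_rot: [-3.133, 0.203, 0.001]
ft_force: [0.8, 0.3, -1.3]
finger_gap: 52.2
grip_force: 30.0
```

Call:
{"fn": "step_arm", "kwargs": {"motion": [255,0.025,-0.058,0,0,255,0.05,-0.115,0,0,255,0.075,-0.172,0,0,255,0.09,-0.205,0,0,255,0.0985,-0.2243,0,0]}}

```text
clock: 17.28
tool_pos: [604.4, 20.7, 439.6]
eef_rot: [-3.134, 0.203, 0.006]
ft_force: [0.3, -0.3, -0.3]
finger_gap: 52.9
grip_force: 30.0
```

Call:
{"fn": "step_arm", "kwargs": {"motion": [255,0,0,0,0,255,0,0,0,0]}}

```text
clock: 17.45
tool_pos: [603.4, 16.6, 440.7]
eef_rot: [3.134, -0.209, -0.005]
ft_force: [-0.6, -0.0, -1.5]
finger_gap: 52.4
grip_force: 30.0
```

```bash
python3 -c "
from meas import *
w=runN([-.42,.05,.9])
C,n,r,N=rimfit(w,np.array([648.7,12.4,138.4]),[-.391,.047,.919],0,32.5,thr=150); print('wide rim',C.round(1),n.round(3),np.arccos(n[2]).round(3),r,N)"
```

```text
tcp [603.2  15.5 441.2] psi -7.74 G [602.9  15.3 278.2] F [ 0.4 -0.  -1.5] T [-0.06  0.04  0.  ] 17.5
narrow rim [601.   17.2 285.1] [-0.427  0.052  0.903] tilt 0.445 dir 173.1 r 24.3 1520 grip below rim 7.2
cone fit [632.8  13.3 224.7] [-0.453  0.055  0.89 ] tilt 0.474 [-5.8 68.5]
rim s rel wide rim 153.7 perp e 13.6 y -2.5
under s rel wide rim 53.8 perp e 17.5 y -2.9
wide rim [648.5  12.3 138.3] [-0.388  0.046  0.921] 0.401 29.030900138774147 1230
```

Call:
{"fn": "step_arm", "kwargs": {"motion": [255,0,0,0.02,0,255,0.0005,-0.0005,0.04,0,255,0.001,-0.001,0.06,0,255,0.0012,-0.0015,0.0755,0,255,0.0012,-0.0015,0.0755,0]}}

```text
clock: 17.92
tool_pos: [603.7, 17.4, 394.0]
eef_rot: [3.134, -0.21, -0.007]
ft_force: [-0.6, -0.8, -2.4]
finger_gap: 52.7
grip_force: 30.0
```

Call:
{"fn": "step_arm", "kwargs": {"motion": [255,0.0055,0,0.013,0,255,0.011,-0.0001,0.026,0,255,0.0165,-0.0002,0.039,0,255,0.022,-0.0003,0.0515,0,255,0.0263,-0.0004,0.0613,0]}}

```text
clock: 18.33
tool_pos: [620.6, 16.1, 359.1]
eef_rot: [3.134, -0.21, -0.001]
ft_force: [-0.7, -0.8, -2.2]
finger_gap: 52.5
grip_force: 30.0
```

Call:
{"fn": "step_arm", "kwargs": {"motion": [255,0,0,0,0]}}

```text
clock: 18.42
tool_pos: [620.4, 16.1, 358.4]
eef_rot: [3.134, -0.21, -0.003]
ft_force: [-0.6, 0.3, -1.6]
finger_gap: 52.8
grip_force: 30.0
```

```bash
python3 -c "
from meas import *
w=runN([-.42,.05,.9]); save('w6',w['img'])"
```

```text
tcp [620.3  16.2 359.2] psi -7.65 G [620.   16.2 196.2] F [ 0.3 -0.3 -2.4] T [ 0.05  0.11 -0.08] 18.4667
narrow rim [618.   16.8 202.9] [-0.424  0.051  0.904] tilt 0.441 dir 173.1 r 24.4 1551 grip below rim 7.0
cone fit [650.5  14.7 143.5] [-0.472  0.023  0.882] tilt 0.492 [-28.   67.8]
rim s rel wide rim 71.5 perp e -3.0 y 1.0
under s rel wide rim -28.4 perp e 0.6 y 0.5
```

Call:
{"fn": "step_arm", "kwargs": {"motion": [255,0.0035,0.0003,0.007,0,255,0.007,0.0006,0.014,0,255,0.0105,0.0008,0.0215,0,255,0.0135,0.0008,0.0275,0,255,0.0162,0.0008,0.033,0]}}

```text
clock: 18.88
tool_pos: [629.9, 14.4, 340.0]
eef_rot: [3.134, -0.21, -0.0]
ft_force: [-0.6, 0.4, -1.5]
finger_gap: 52.6
grip_force: 30.0
```

Call:
{"fn": "step_arm", "kwargs": {"motion": [255,0,0,0,0]}}

```text
clock: 18.97
tool_pos: [629.8, 14.3, 339.5]
eef_rot: [3.134, -0.21, -0.002]
ft_force: [-0.9, 0.3, -1.2]
finger_gap: 52.2
grip_force: 30.0
```

```bash
python3 -c "
from meas import *
w=runN([-.42,.05,.9])"
```

```text
tcp [629.8  14.4 339.9] psi -7.65 G [629.6  14.4 176.9] F [-0.6  0.5 -2.6] T [0.02 0.06 0.02] 19.0167
narrow rim [627.7  15.  184. ] [-0.427  0.051  0.903] tilt 0.444 dir 173.2 r 24.3 1509 grip below rim 7.2
cone fit [665.9  10.7 131.3] [-0.598  0.066  0.799] tilt 0.645 [-25.3  67.2]
rim s rel wide rim 50.2 perp e -1.5 y 0.3
under s rel wide rim -49.7 perp e 2.5 y -0.2
```

Call:
{"fn": "step_arm", "kwargs": {"motion": [255,0.0016,0,0.003,0,255,0.0032,0,0.006,0,255,0.0047,0,0.0088,0,255,0.0047,0,0.0088,0]}}

```text
clock: 19.35
tool_pos: [632.4, 14.0, 334.7]
eef_rot: [3.134, -0.21, -0.001]
ft_force: [-0.8, -0.1, -1.9]
finger_gap: 52.8
grip_force: 30.0
```

Call:
{"fn": "step_arm", "kwargs": {"motion": [255,0.0007,0,0.0015,0,255,0.0014,0,0.003,0,255,0.0014,0,0.003,0]}}

```text
clock: 19.6
tool_pos: [633.2, 14.0, 333.1]
eef_rot: [3.134, -0.209, -0.001]
ft_force: [-2.1, -0.0, -1.1]
finger_gap: 52.8
grip_force: 30.0
```

Call:
{"fn": "step_arm", "kwargs": {"motion": [255,0.0007,0,0.0015,0,255,0.0014,0,0.003,0,255,0.0014,0,0.003,0]}}

```text
clock: 19.85
tool_pos: [634.1, 13.8, 331.4]
eef_rot: [3.134, -0.21, -0.001]
ft_force: [-2.9, 0.0, -1.1]
finger_gap: 52.6
grip_force: 30.0
```

```bash
python3 -c "
from meas import *
w=runN([-.41,.05,.91])"
```

```text
tcp [634.1  13.8 331.4] psi -7.65 G [633.9  13.8 168.4] F [-4.2  0.2 -1.4] T [0.04 1.06 0.  ] 19.9
narrow rim [632.1  14.5 176. ] [-0.419  0.05   0.907] tilt 0.435 dir 173.2 r 24.3 1552 grip below rim 7.7
cone fit [697.4   7.   58.5] [-0.49   0.055  0.87 ] tilt 0.515 [ 48.6 134.8]
rim s rel wide rim 41.1 perp e -0.6 y 0.2
under s rel wide rim -58.8 perp e 2.4 y -0.1
```

Call:
{"fn": "step_arm", "kwargs": {"motion": [255,0.0005,0,0.0012,0,255,0.001,0,0.0024,0,255,0.001,0,0.0024,0]}}

```text
clock: 20.15
tool_pos: [634.8, 13.8, 330.2]
eef_rot: [3.134, -0.21, -0.0]
ft_force: [-5.0, -0.4, 2.6]
finger_gap: 52.6
grip_force: 30.0
```

Call:
{"fn": "step_arm", "kwargs": {"motion": [255,0.0005,0,0.0012,0,255,0.0005,0,0.0012,0]}}

```text
clock: 20.32
tool_pos: [635.1, 13.7, 329.7]
eef_rot: [3.134, -0.21, 0.0]
ft_force: [-4.3, 0.1, 2.6]
finger_gap: 52.3
grip_force: 30.0
```

```bash
python3 -c "
from meas import *
w=runN([-.41,.05,.91])"
```

```text
tcp [635.1  13.7 329.7] psi -7.66 G [635.2  13.7 166.7] F [-4.2  0.5  2.9] T [-0.04  1.44 -0.02] 20.3667
narrow rim [633.1  14.4 174.2] [-0.407  0.05   0.912] tilt 0.422 dir 173.0 r 24.4 1630 grip below rim 7.8
cone fit [696.7   7.3  58.6] [-0.483  0.052  0.874] tilt 0.507 [ 47.8 132.3]
rim s rel wide rim 39.1 perp e -0.3 y 0.2
under s rel wide rim -60.9 perp e 1.4 y -0.1
```

Call:
{"fn": "step_arm", "kwargs": {"motion": [255,0.0006,0,-0.0002,0,255,0.0012,0,-0.0005,0,255,0.0012,0,-0.0005,0]}}

```text
clock: 20.62
tool_pos: [635.6, 13.6, 329.6]
eef_rot: [3.134, -0.21, -0.001]
ft_force: [-5.5, -0.8, 2.5]
finger_gap: 52.6
grip_force: 30.0
```

Call:
{"fn": "step_arm", "kwargs": {"motion": [255,0.0005,0,0.0012,0,255,0.0006,0,0.0015,0,255,0.0006,0,0.0015,0]}}

```text
clock: 20.87
tool_pos: [636.1, 13.6, 328.9]
eef_rot: [3.134, -0.21, -0.001]
ft_force: [-5.7, -0.3, 2.1]
finger_gap: 52.5
grip_force: 30.0
```

```bash
python3 -c "
from meas import *
w=runN([-.4,.05,.91])"
```

```text
tcp [636.   13.6 328.9] psi -7.65 G [636.   13.6 165.9] F [-5.  0.  3.] T [ 0.05  1.56 -0.02] 20.9167
narrow rim [634.1  14.3 173.5] [-0.401  0.049  0.915] tilt 0.416 dir 173.0 r 24.4 1596 grip below rim 7.8
cone fit [696.2   6.9  58.6] [-0.476  0.056  0.878] tilt 0.5 [ 47.9 131. ]
rim s rel wide rim 38.1 perp e 0.3 y 0.1
under s rel wide rim -61.9 perp e 1.4 y -0.1
```

Call:
{"fn": "step_arm", "kwargs": {"motion": [255,0.0006,0,0.0005,0,255,0.0012,0,0.0012,0,255,0.0012,0,0.0012,0]}}

```text
clock: 21.17
tool_pos: [636.7, 13.5, 328.2]
eef_rot: [3.135, -0.21, -0.001]
ft_force: [-6.2, -0.6, 3.0]
finger_gap: 52.5
grip_force: 30.0
```

Call:
{"fn": "step_arm", "kwargs": {"motion": [255,0.0004,0,0.0009,0,255,0.0004,0,0.0009,0]}}

```text
clock: 21.33
tool_pos: [637.0, 13.5, 327.8]
eef_rot: [3.135, -0.21, -0.0]
ft_force: [-5.5, -0.6, 4.3]
finger_gap: 52.1
grip_force: 30.0
```

```bash
python3 -c "
from meas import *
w=runN([-.4,.05,.91])"
```

```text
tcp [637.   13.5 327.8] psi -7.65 G [637.   13.5 164.8] F [-5.7 -1.1  4.6] T [0.07 1.62 0.02] 21.3833
narrow rim [635.   14.2 172.4] [-0.396  0.049  0.917] tilt 0.41 dir 172.9 r 24.4 1630 grip below rim 7.8
cone fit [695.8   7.4  58. ] [-0.468  0.05   0.882] tilt 0.49 [ 48.  129.8]
rim s rel wide rim 36.7 perp e 0.7 y 0.1
under s rel wide rim -63.3 perp e 1.2 y -0.1
```

Call:
{"fn": "step_arm", "kwargs": {"motion": [255,-0.0006,0,0.0003,0,255,-0.0012,0,0.0006,0,255,-0.0012,0,0.0006,0,255,-0.0012,0,0.0006,0]}}

```text
clock: 21.72
tool_pos: [636.6, 13.5, 327.7]
eef_rot: [-3.135, 0.21, -0.002]
ft_force: [-4.9, -0.0, 5.3]
finger_gap: 52.1
grip_force: 30.0
```

```bash
python3 -c "
from meas import *
w=runN([-.4,.05,.91])"
```

```text
tcp [636.6  13.5 327.7] psi -7.66 G [636.8  13.5 164.7] F [-4.5 -0.8  5.4] T [-0.03  1.3   0.09] 21.7667
narrow rim [634.9  14.3 172.4] [-0.394  0.048  0.918] tilt 0.408 dir 173.0 r 24.4 1616 grip below rim 7.9
cone fit [695.8   7.5  58.4] [-0.47   0.049  0.881] tilt 0.492 [ 47.7 129.5]
rim s rel wide rim 36.7 perp e 0.6 y 0.1
under s rel wide rim -63.2 perp e 0.9 y 0.0
```

The narrow beaker sits at s = 36.7 (nominal 37), tilt 0.408, with a firm, nearly axial ≈8 N, so it is seated. Releasing.

Call:
{"fn": "step_arm", "kwargs": {"motion": [0,0,0,0,0,0,0,0,0,0,0,0,0,0,0,0,0,0,0,0,0,0,0,0,0]}}

```text
clock: 22.18
tool_pos: [636.6, 13.6, 327.1]
eef_rot: [-3.134, 0.21, -0.001]
ft_force: [0.4, 0.0, 0.9]
finger_gap: 82.2
grip_force: 0.0
```

Call:
{"fn": "step_arm", "kwargs": {"motion": [0,0,0,-0.02,0,0,0,0,-0.05,0,0,0,0,-0.1,0,0,0,0,-0.15,0,0,-0.03,0,-0.19,0]}}

```text
clock: 22.6
tool_pos: [620.1, 15.5, 443.9]
eef_rot: [-3.134, 0.211, -0.005]
ft_force: [1.0, -0.2, 0.9]
finger_gap: 87.7
grip_force: 0.0
```

Call:
{"fn": "step_arm", "kwargs": {"motion": [0,-0.06,0,0,0,0,-0.11,0,0,0,0,-0.13,0,0,0,0,-0.13,0,0,0]}}

```text
clock: 22.93
tool_pos: [539.0, 27.1, 443.0]
eef_rot: [3.134, -0.208, 0.002]
ft_force: [0.5, -0.6, 0.9]
finger_gap: 87.7
grip_force: 0.0
```

```bash
python3 - <<'E'
from meas import *
w=look("wrist"); s=bot.get_state(); print(s["tool_pos"],s["clock"],s["ft_force"].round(1))
u0=np.array([648.6,12.4,138.4]); ns=np.array([-.389,.046,.920])
C,n,r,N=rimfit(w,u0+37*ns,ns,0,26.5,thr=120); print("narrow",C.round(1),n.round(3),np.arccos(n[2]).round(3),r,N,"s",((C-u0)@ns).round(1))
C,n,r,N=rimfit(w,u0,ns,0,32.5,thr=150); print("wide",C.round(1),n.round(3),np.arccos(n[2]).round(3),r,N)
a=look("side"); save("fin",np.hstack([cv2.resize(a["img"][170:310,180:340],(400,350)),cv2.resize(w["img"][0:280,120:440],(400,350))]))
E
```

```text
[540.4969433   26.5868332  442.83178729] 22.9833 [1.  0.2 1. ]
narrow [634.4  14.  171.7] [-0.389  0.049  0.92 ] 0.403 24.565421022713277 1158 s 36.3
wide [648.1  12.2 138.2] [-0.389  0.046  0.92 ] 0.402 29.79864751635573 996
```

View pics/fin.png

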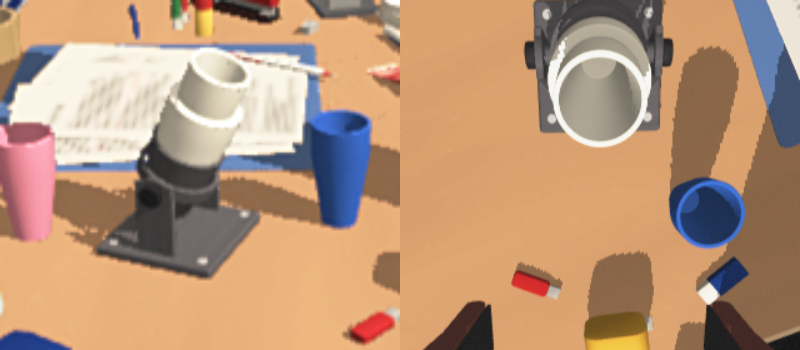

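Both views show the narrow beaker nested coaxially in the wide one in the sleeve. The tilts are 0.403 and 0.402, the slant is unchanged and the robot is clear. Handing in.

```bash
python3 -c "
from cell import bot
print(bot.hand_in())"
```

```text
the job is handed in; nothing more can be done
None
```

I handed the job in at about 23 s: the wide beaker is seated in the slanted sleeve and the narrow one nested inside it, each lowered in the grip until it seated at roughly 6–8 N, with the holder's slant unchanged within measurement and nothing else on the desk disturbed that I could see.

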